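Refit the roller in the tube-rolling stand and lay the glass tube on it

ROBOT

A 6-joint arm with a two-finger parallel gripper is mounted at the origin on the work surface. World frame = base frame: x ahead of the robot, y to its left, z up, the work surface at z = 0. Lengths are in m, angles in rad, forces in N, time in s.
With the tool pointing down it reaches from about 0.35 to 0.975 m from the base axis. Payload 7.1 kg.
Tool frame: the origin (TCP) lies midway between the tips of the shut fingers; the grasp point (between the pads) lies 19 mm behind it; z points along the fingers, y is the line along which they close (so a half turn about z gives the same grasp; the last joint's range is limited). The gripper opens to 88 mm and grips with 3 to 60 N. Pads are 20 mm wide; open, the fingers measure 115 mm over their backs; the gripper's body (75 mm by 178 mm) begins 61 mm behind the grasp point.
Start: joints at [1.082, 0.423, 1.63, -0, 1.089, -0.019], TCP at [0.283, 0.557, 0.223] pointing down, gripper open.
Joint ranges: [-3, 3], [-0.9, 2.11], [0.09, 2.58], [-1.31, 4.45], [0.11, 2.69], [-2.54, 2.54]. Speed limits (rad/s): [2.39, 2.39, 3.01, 3.14, 3.14, 3.14].

INTERFACE

Orientations are given as a unit quaternion [w, x, y, z].
In Python, from station import move_pose, movel, movej, command_gripper, wait, inverse_kinematics, read_camera, camera_info, MotionError, job_done, get_time, get_joint_pos, get_qvel, get_effort, get_tcp_pos, get_ee_rot, get_ft_force, get_ft_torque, get_grip_width, get_finger_force gives the robot as it stands. Calls block until the motion is done:
- move_pose(position, orientation): joint-space move of the TCP to a pose.
- movel(position, frame=None, v=0.15, until_force=None): straight line of the TCP; frame=None keeps the orientation; v is the mean speed in m/s. With until_force (N) it stops when the force on the tool has changed by that much, and returns True; else False.
- movej(angles): joint-space move.
- command_gripper(opening): opening from 0.0 (shut) to 1.0 (fully open); the grip force is fixed at half the most; returns when the fingers have stopped.
- wait(seconds).
- inverse_kinematics(position, orientation): joint angles nearest the present ones, or None.
- read_camera(name): name is "side" or "top" or "wrist"; returns the picture (480x640x3 uint8, red, green, blue); there is no depth.
- camera_info(name): a dict with "intrinsics" (3x3 intrinsics, pixels), "T" (4x4, takes a point from camera to world coordinates); the wrist camera has in their place "tool_from_camera" (4x4, takes a point from camera to tool coordinates, whose origin is the TCP and whose axes are the flange's). Camera axes: x right, y up, looking along -z (the intrinsics and any distortion apply to the point x, -y, -z); pixel columns grow to the right and rows downward; lengths in m; the calibration is good to about 2 mm. A picture is of the moment at which its call begins: read the wrist's pose just before it. camera_info takes no time and is no camera call.
A pose or a line that the arm cannot do raises MotionError and nothing moves.
- job_done(): hands the job in; it is judged then, once.
Readings, each from a call of its own:
- get_time(): time.
- get_joint_pos(): joint angles.
- get_qvel(): joint speeds.
- get_effort(): joint torques, N m.
- get_tcp_pos(): TCP position.
- get_ee_rot(): TCP orientation.
- get_ft_force(): force on the tool from outside, world axes, zero at the start.
- get_ft_torque(): the same for the moment, N m.
- get_grip_width(): opening from 0.0 (shut) to 1.0 (fully open).
- get_finger_force(): force on a finger pad.
Only numpy, scipy, OpenCV 4.12 (cv2) and the standard library are available. Lean on these libraries where they do the work, as an engineer would, in place of code of your own. Each camera call takes 0.05 s, during which the arm holds its last target. There are 200 camera calls.

TASK

Put the loose roller back in the empty pair of open slots of the green tube-rolling stand, lowering it in rather than letting it fall, until both ends of its shaft sit fully home at the bottom of their slots, and let go of it. Then lay the amber glass tube gently, without dropping it, along the valley between the two rollers so that it rests on all four wheels, centred end to end over the stand, and let go. Do not knock the burner, the steel cup or the pliers.

Things in the scene. Friction and masses are not known exactly. Their poses are not given: they have to be found in the camera images.
- stand: Fixed green tube-rolling stand, base 150 x 260 x 10 mm. Origin: centre of its underside, on the bench; y runs along the rollers, z up. Upright cheeks 8 mm thick at y = -104 and +104 mm (middles) end in bright steel forks with open-topped slots at x = -38 mm (holding the fitted roller) and x = +38 mm (empty). Between the forks the cheeks are 64 mm high, so a tube lies clear of them.
- slot_left (a point): Where a seated shaft's centre line crosses the cheek at stand y = +104 mm: middle of that empty slot, 70 mm above the bench. The slot is 14 mm wide, its bottom 64 mm and its mouth 88 mm above the bench, between 10 mm wide prongs with round tips that guide the shaft in. Axes as the stand's.
- slot_right (a point): The same point in the other empty slot, of the same size, in the cheek at stand y = -104 mm.
- bed_mid (a point): Where the middle of the tube's axis lies once the tube rests centred in the valley of the two seated rollers: at stand x = 0, y = 0, 102.5 mm above the bench. Axes as the stand's.
- fitted_mid (a point): Middle of the shaft of the roller already fitted in the stand (same size as the loose one, turns freely, cannot be taken out), at stand x = -38 mm, 70 mm above the bench.
- roller_mid (a point): Middle of the loose roller: level steel shaft 12 mm thick, 228 mm long, along this point's y (either way round will do), bare for 110 mm in the middle to grip; black-tyred wheels 56 mm in diameter, 18 mm wide, at y = -65 and +65 mm. 0.3 to 0.5 kg. At the start 36 mm above the bench, the wheels standing on the parking board.
- roller_end_a (a point): Point on the loose roller's shaft centre line at its y = +104 mm (10 mm in from the tip), the part that sits in a slot. Brass collars 20 mm in diameter, reaching out to y = -96 and +96 mm, go just inside the stand's cheeks (inner faces at -100 and +100 mm), so 4 mm play at each end.
- roller_end_b (a point): The same at y = -104 mm.
- cradle: Fixed wooden parking board of the loose roller, 90 x 200 x 8 mm (x, y, z) with four 10 mm high chocks beside the wheels; nothing stands above the board in the middle 90 mm of its length. Origin: centre of its underside on the bench; the roller's shaft lies along its y axis.
- tube_mid (a point): Centre of the amber glass tube, 44 mm in diameter and 300 mm long along this point's y axis; about 0.18 kg. At the start it lies level with its axis 38 mm above the bench in two V-blocks.
- rack: Fixed plywood rest of the tube: board 80 x 220 x 8 mm with two 22 mm wide cork-lined V-blocks at y = -90 and +90 mm, about 35 mm high; between them only the 8 mm board lies beneath the tube. Origin: centre of its underside on the bench; the tube lies along its y axis.
- burner: Bench burner, loose, 1.6 kg: black base 120 x 100 x 24 mm with a brass and steel torch up to about 175 mm high. Origin: centre of its underside. Not to be moved.
- cup: Small open steel cup, loose, 64 mm in diameter, 45 mm high. Origin: centre of its underside. Not to be moved.
- pliers: Pliers with orange handles lying flat, loose, about 160 mm long along its x axis, 64 mm wide, 14 mm high. Origin: at the pivot, on the bench; the handles reach to x = -106 mm. Not to be moved.
Mind the look-alikes: they are no part of the job. There is more than one size of the part that bears roller_mid; the job needs the larger.

How it is judged:
On the way:
1. the loose roller lies in the empty slots, both shaft ends at the bottom, and is let go, before the tube is taken to the stand (z of roller_end_a in the frame of stand between 0.067 and 0.072 m and x of roller_end_a in the frame of stand between 0.0345 and 0.0415 m and z of roller_end_b in the frame of stand between 0.067 and 0.072 m and x of roller_end_b in the frame of stand between 0.0345 and 0.0415 m and y of roller_mid in the frame of stand between -0.007 and 0.007 m and contact force between roller and the fingers below 0.05 N and linear speed of roller below 0.02 m/s and horizontal distance between tube_mid and stand above 0.12 m), for 0.2 s.
At the end, for the whole second after the job is handed in: Roller ends at the slot bottoms (+2/-3 mm high, 3.5 mm across, 7 mm lengthways); tube in the valley (+3/-4 mm high, 5 mm across, 0.03 rad, 30 mm lengthways) as bed_mid; both let go and still; burner, cup, pliers within 25 mm of their starts (z of roller_end_a in the frame of stand between 0.067 and 0.072 m and x of roller_end_a in the frame of stand between 0.0345 and 0.0415 m and z of roller_end_b in the frame of stand between 0.067 and 0.072 m and x of roller_end_b in the frame of stand between 0.0345 and 0.0415 m and y of roller_mid in the frame of stand between -0.007 and 0.007 m and contact force between each of roller, tube and the fingers below 0.05 N and z of tube_mid in the frame of stand between 0.0985 and 0.1055 m and x of tube_mid in the frame of stand between -0.005 and 0.005 m and y of tube_mid in the frame of stand between -0.03 and 0.03 m and angle between the y axis of tube_mid and the y axis of stand, either way round below 0.03 rad and linear speed of each of roller, tube below 0.02 m/s and distance of each of burner, cup, pliers from where it was at the start of the episode below 0.025 m); the robot touches nothing.
It fails at once if the glass tube falls freely (faster than 0.45 m/s with no finger on it: a drop of about 10 mm) (linear speed of tube above 0.45 m/s and contact force between tube and the fingers below 0.05 N).
It fails at once if the roller falls freely (faster than 0.55 m/s with no finger on it: a drop of about 15 mm) (linear speed of roller above 0.55 m/s and contact force between roller and the fingers below 0.05 N).
It fails at once if the glass tube is pressed hard onto the rollers or the stand (over 40 N) (contact force between tube and stand above 40 N or contact force between tube and roller above 40 N).
It fails at once if the burner, the cup or the pliers are knocked away (over 25 mm) or tipped (distance of any of burner, cup, pliers from where it was at the start of the episode above 0.025 m or angle between any of burner, cup, pliers's own z axis and vertical above 0.4 rad).
It also fails if it takes over 67 s, if anything falls off the work surface, if the arm or the gripper's body presses on something with over 40 N, if the wrist force passes 120 N, or if a joint passes its speed limit or range.

## Working session

There is one attempt and no reset: what is moved stays moved. The work goes in short steps, each a Python script; the robot and the scene stay as the last script left them, time stands still between calls to the robot, and variables do not carry over. Pictures are saved under pics/ and viewed, at most 13 in all, crops included, and the job is handed in when it is done.

```bash
mkdir -p pics; ls
python3 - <<'E'
from station import *
import cv2,numpy as np
for n in("top","side"):
    im=read_camera(n); cv2.imwrite(f"pics/{n}0.png",im[:,:,::-1])
    c=camera_info(n); print(n,{k:np.round(v,4).tolist() if not isinstance(v,str) else v for k,v in c.items()})
print(camera_info("wrist"),get_time(),get_ee_rot())
E
```

```text
pics
top {'intrinsics': [[493.2371, 0.0, 323.2487], [0.0, 493.2371, 226.9106], [0.0, 0.0, 1.0]], 'T': [[-0.0153, 0.9933, -0.1147, 0.4547], [-0.9996, -0.0123, 0.0266, 0.0314], [0.025, 0.1151, 0.993, 1.0335], [0.0, 0.0, 0.0, 1.0]]}
side {'intrinsics': [[441.0483, 0.0, 319.4583], [0.0, 441.0483, 247.6368], [0.0, 0.0, 1.0]], 'T': [[0.7538, 0.444, -0.4845, 0.0505], [-0.6569, 0.5274, -0.5388, -0.5071], [0.0163, 0.7244, 0.6892, 0.7743], [0.0, 0.0, 0.0, 1.0]]}
{'intrinsics': array([[389.89061557,   0.        , 311.48520913],
       [  0.        , 389.89061557, 242.42179459],
       [  0.        ,   0.        ,   1.        ]]), 'tool_from_camera': array([[ 6.80668549e-04,  9.56680666e-01,  2.91138522e-01,
         7.96288464e-02],
       [ 9.99999413e-01, -8.96647811e-04,  6.08430223e-04,
         4.64084756e-04],
       [ 8.43122150e-04,  2.91137937e-01, -9.56680715e-01,
        -1.61996337e-01],
       [ 0.00000000e+00,  0.00000000e+00,  0.00000000e+00,
         1.00000000e+00]])} 0.1 [-1.70820695e-04  2.32722263e-01  9.72542986e-01 -6.77926351e-04]
```

View pics/top0.png

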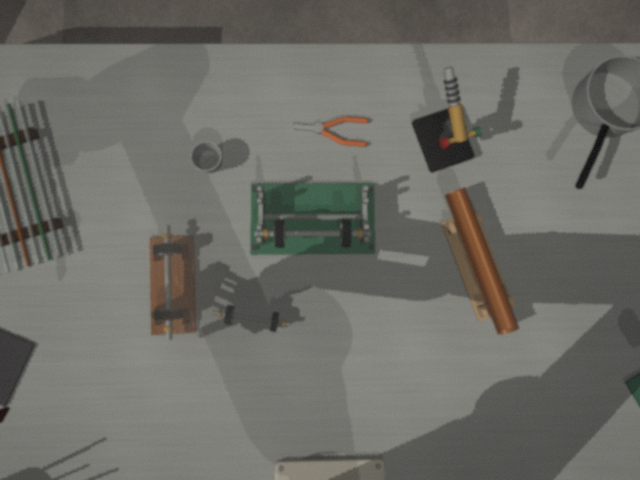

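View pics/side0.png

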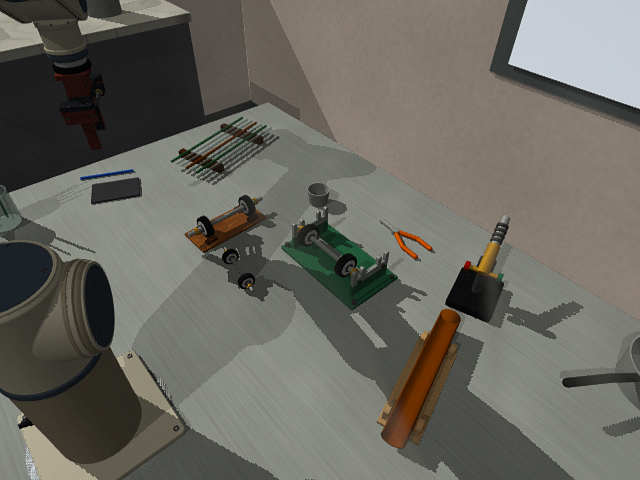

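The larger loose roller is on the parking board at about (169,283) in the top view. Look-alikes are the small roller on the bench at (253,317) and the fitted roller at (313,233). The amber tube is at (482,262), with thin rods at (30,190) as its look-alike. Next I'll check one crop and get rough poses.

```bash
cat > h.py <<'E'
from station import *
import cv2,numpy as np
from scipy.spatial.transform import Rotation as R
def q(yaw):  # tool down; tool y axis at world angle yaw (mod pi)
    M=np.array([[np.sin(yaw),np.cos(yaw),0],[-np.cos(yaw),np.sin(yaw),0],[0,0,-1.]])
    x,y,z,w=R.from_matrix(M).as_quat(); return [w,x,y,z]
def cam(n):
    c=camera_info(n)
    if n=="wrist":
        p=np.array(get_tcp_pos()); w,x,y,z=get_ee_rot()
        T=np.eye(4);T[:3,:3]=R.from_quat([x,y,z,w]).as_matrix();T[:3,3]=p
        T=T@np.array(c["tool_from_camera"])
    else: T=np.array(c["T"])
    return np.array(c["intrinsics"]),T,read_camera(n)
def ray(K,T,uv,z):
    uv=np.atleast_2d(np.array(uv,float))
    d=np.c_[(uv[:,0]-K[0,2])/K[0,0],-(uv[:,1]-K[1,2])/K[1,1],-np.ones(len(uv))]@T[:3,:3].T
    return (T[:3,3]+d*((z-T[2,3])/d[:,2])[:,None])[:,:2]
def proj(K,T,P):
    P=(np.atleast_2d(P)-T[:3,3])@T[:3,:3]
    return np.c_[K[0,0]*P[:,0]/-P[:,2]+K[0,2],K[1,1]*-P[:,1]/-P[:,2]+K[1,2]]
def hsv(im): return cv2.cvtColor(im,cv2.COLOR_RGB2HSV)
def big(m):
    c,_=cv2.findContours(m,cv2.RETR_EXTERNAL,cv2.CHAIN_APPROX_NONE); return max(c,key=cv2.contourArea)[:,0,:]
def rect(P):  # metric min-area rect: centre, long-side length/short, long-axis angle
    (c,s,a)=cv2.minAreaRect((P*1000).astype(np.float32)); a=np.radians(a)
    if s[0]<s[1]: s=s[::-1]; a+=np.pi/2
    return np.round(np.array(c)/1000,4),np.round(s,1),round((a+np.pi/2)%np.pi-np.pi/2,4)
E
python3 - <<'E'
from h import *
K,T,im=cam("top"); H=hsv(im)
def box(m,x0,x1,y0,y1):
    o=np.zeros_like(m);o[y0:y1,x0:x1]=m[y0:y1,x0:x1];return o
g=box(cv2.inRange(H,(60,80,20),(90,255,255)),230,400,160,270)
print("stand",rect(ray(K,T,big(g),.01)))
b=box(cv2.inRange(H,(3,60,30),(25,255,255)),130,215,220,350)
b=cv2.morphologyEx(b,cv2.MORPH_CLOSE,np.ones((25,25)))
print("cradle",rect(ray(K,T,big(b),.008)))
a=box(cv2.inRange(H,(5,170,60),(14,255,255)),420,540,175,345)
print("tube",rect(ray(K,T,big(a),.038)))
print("small", ray(K,T,[[253,317],[207,157],[443,140],[320,128]],.02))
t=cv2.resize(im[170:350,140:390],None,fx=2.4,fy=2.4,interpolation=2)
_,_,s=cam("side"); s=cv2.resize(s[180:320,170:410],None,fx=600/240,fy=600/240,interpolation=2)
o=np.zeros((t.shape[0]+0,0,3),np.uint8)
cv2.imwrite("pics/c1.png",np.vstack([t[:250],s[:350]])[:,:,::-1]) if 0 else cv2.imwrite("pics/c1.png",cv2.resize(s,(800,467))[:,:,::-1])
E
```

```text
stand (array([ 0.6342, -0.0039]), array([136.9,  55.5]), np.float64(1.5606))
cradle (array([0.4614, 0.3164]), array([203.7,  89.2]), np.float64(0.0418))
tube (array([ 0.4653, -0.3419]), array([0., 0.]), np.float64(0.0))
small [[ 0.39047117  0.14894206]
 [ 0.72199166  0.24517503]
 [ 0.75463486 -0.25318139]
 [ 0.78279446  0.00792875]]
```

View pics/c1.png

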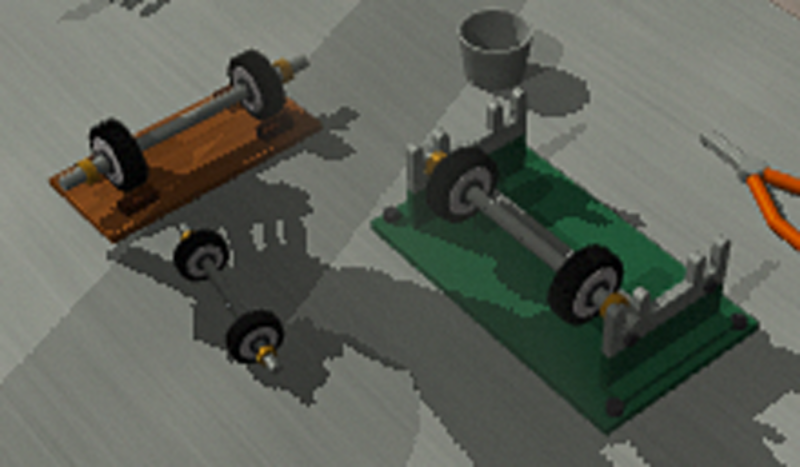

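Confirmed: the large roller is on the board with its shaft along world x. The stand's empty slots are on the far side, at world +x. Now close looks with the wrist camera.

Run:
```python
from h import *
for n,p,y in(("stand",(.64,0,.30),np.pi),("roller",(.46,.316,.25),np.pi/2+.04)):
    best=None
    for k in(0,np.pi,-np.pi):
        j=inverse_kinematics(list(p),q(y+k))
        if j is not None and (best is None or abs(j[5])<abs(best[0])): best=(j[5],j)
    print(n,np.round(best[1],2)); movej(best[1]); 
    K,T,im=cam("wrist"); cv2.imwrite(f"pics/w_{n}.png",im[:,:,::-1]); np.savez(f"{n}.npz",K=K,T=T,im=im)
    print(get_time())
```

```text
Traceback (most recent call last):
  File "h.py", line 6, in q
    x,y,z,w=R.from_matrix(M).as_quat(); return [w,x,y,z]
            ~~~~~~~~~~~~~^^^
  File "scipy/spatial/transform/_rotation.pyx", line 1143, in scipy.spatial.transform._rotation.Rotation.from_matrix
ValueError: Non-positive determinant (left-handed or null coordinate frame) in rotation matrix 0: [[ 1.2246468e-16 -1.0000000e+00  0.0000000e+00]
 [ 1.0000000e+00  1.2246468e-16  0.0000000e+00]
 [ 0.0000000e+00  0.0000000e+00 -1.0000000e+00]].
```

```bash
sed -i 's/\[\[np.sin(yaw),np.cos(yaw),0\],\[-np.cos(yaw)/[[-np.sin(yaw),np.cos(yaw),0],[np.cos(yaw)/' h.py
cat >> h.py <<'E'
def bestj(p,y):
    c=[inverse_kinematics(list(p),q(y+k)) for k in(0,np.pi)]
    return min([j for j in c if j is not None],key=lambda j:np.abs(np.array(j)-np.array(get_joint_pos())).max())
E
python3 - <<'E'
from h import *
for n,p,y in(("stand",(.64,0,.30),np.pi),("roller",(.46,.316,.25),np.pi/2+.04)):
    j=bestj(p,y)
    print(n,np.round(j,2)); movej(j); 
    K,T,im=cam("wrist"); cv2.imwrite(f"pics/w_{n}.png",im[:,:,::-1]); np.savez(f"{n}.npz",K=K,T=T,im=im)
    print(get_time())
E
```

```text
stand [-0.02  0.37  1.52 -0.    1.25 -0.02]
2.625
roller [ 0.58  0.29  1.75 -0.    1.09 -1.03]
4.05
```

View pics/w_stand.png

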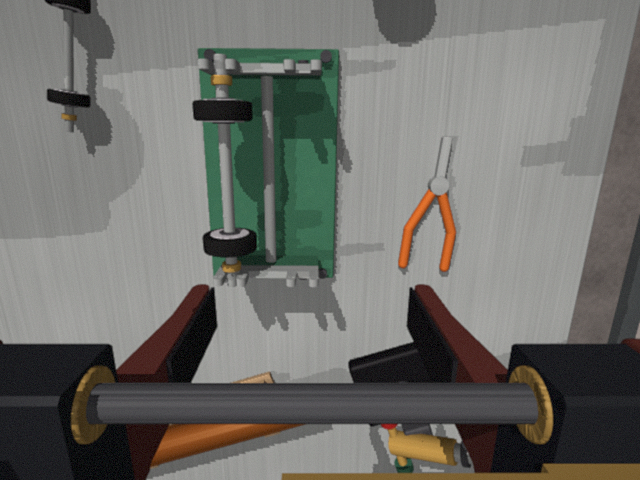

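View pics/w_roller.png

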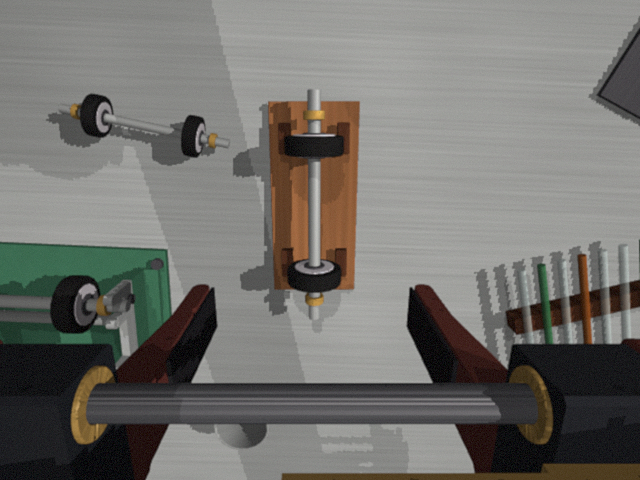

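The stand view shows the fitted roller with collars at about (222,80) and (231,267). The empty forks' prong pairs are at (289,66)/(316,66) and (292,281)/(313,281). The roller view shows the big roller's collars at (314,115) and (315,300). Next I'll compute positions.

Run:
```python
from h import *
def col(H,x0,x1,y0,y1):
    m=cv2.inRange(H[y0:y1,x0:x1],(15,110,60),(30,255,255)); v,u=np.nonzero(m); print(len(u)); return [(u.min()+u.max())/2+x0,v.mean()+y0]
d=np.load("stand.npz");K,T,im=d["K"],d["T"],d["im"];H=hsv(im)
g=cv2.inRange(H,(60,70,15),(90,255,255)); g[:, :150]=0;g[:,380:]=0
g=cv2.morphologyEx(g,cv2.MORPH_OPEN,np.ones((3,3))); print("base",rect(ray(K,T,big(g),.01)))
c=np.array([col(H,205,245,68,92),col(H,215,250,255,278)]);P=ray(K,T,c,.07);print("fitted",c,P,P.mean(0),np.arctan2(*(P[0]-P[1])[::-1]))
pr=ray(K,T,[[289,66],[316,66],[292,281],[313,281]],.088);print("prongs",pr,"slots",(pr[0]+pr[1])/2,(pr[2]+pr[3])/2)
d=np.load("roller.npz");K,T,im=d["K"],d["T"],d["im"];H=hsv(im)
c=np.array([col(H,300,330,108,122),col(H,300,330,290,308)]);P=ray(K,T,c,.036);print("roller",c,P,P.mean(0),np.arctan2(*(P[0]-P[1])[::-1]), np.linalg.norm(P[0]-P[1]))
K,T,im=cam("top");H=hsv(im);print(H[262,482],H[225,467])
a=cv2.inRange(H,(3,150,60),(18,255,255));a[:,:420]=0;a[:175]=0;a[345:]=0;a[:,545:]=0
a=cv2.morphologyEx(a,cv2.MORPH_OPEN,np.ones((3,3)))
print("tube",rect(ray(K,T,big(a),.04)))
z=cv2.resize(np.load("stand.npz")["im"][40:300,180:360],None,fx=2.3,fy=2.3,interpolation=2)
cv2.imwrite("pics/z.png",z[:,:,::-1])
```

```text
base (array([0.6327, 0.0274]), array([256.9,  71.2]), np.float64(1.5569))
195
146
fitted [[221.          79.32820513]
 [231.         267.10273973]] [[ 0.55580772  0.12048218]
 [ 0.55427317 -0.06608427]] [0.55504044 0.02719896] 1.5625712981078492
prongs [[ 0.62032543  0.12968555]
 [ 0.64411057  0.12973174]
 [ 0.62040686 -0.07448781]
 [ 0.64211412 -0.0744374 ]] slots [0.632218   0.12970865] [ 0.63126049 -0.07446261]
205
141
roller [[314.         114.75609756]
 [314.         300.34751773]] [[0.37315486 0.31458521]
 [0.55935529 0.32226222]] [0.46625508 0.31842371] -3.100386181319602 0.18635862608090117
[ 13 149 135] [ 12 151 132]
tube (array([ 0.6266, -0.2859]), array([33.8,  8.6]), np.float64(0.2745))
```

View pics/z.png

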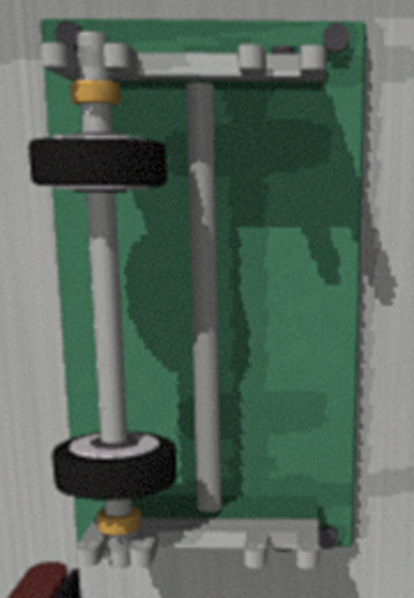

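Run:
```python
from h import *
movej(bestj((.4663,.3184,.10),.0412+np.pi/2))
movel([.4663,.3184,.0175],v=.08)
command_gripper(0.0); print(get_grip_width(),get_finger_force(),get_ft_force())
movel([.4663,.3184,.20],v=.15); print(get_ft_force(),get_grip_width())
movej(bestj((.6315,.0273,.20),1.565+np.pi/2))
print(get_tcp_pos(),get_joint_pos(),get_time())
movel([.6315,.0273,.10],v=.1)
K,T,im=cam("wrist"); cv2.imwrite("pics/held.png",im[:,:,::-1]); np.savez("held.npz",K=K,T=T,im=im); print(get_time())
```

```text
0.12441629102959584 29.99998301267624 [ 0.28100201 -0.49848536  0.76488834]
[-0.69641712 -0.37248453 -3.85764688] 0.12676150334300898
[0.63106092 0.02808695 0.19958207] [2.54656786e-02 4.58878840e-01 1.63146774e+00 4.05992437e-04
 1.05216883e+00 2.92703860e-02] 9.7333
10.9333
```

View pics/held.png

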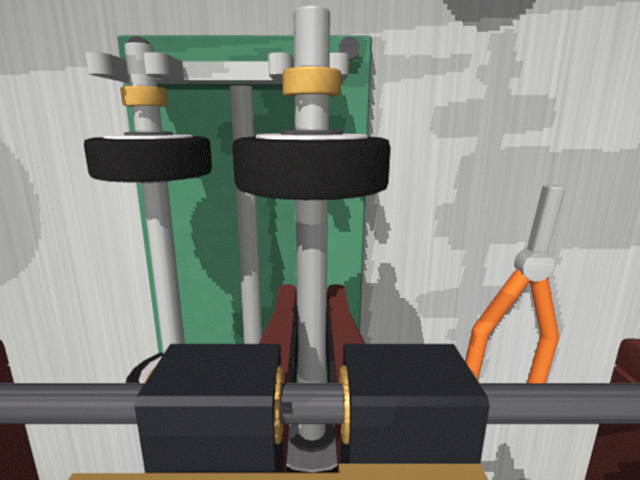

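The roller is held, with its wheel at (311,165) and far collar at (312,80). The slot prongs are at (279,65) and (338,65). A quick numerical check against the slot comes before lowering.

Run:
```python
from h import *
d=np.load("held.npz");K,T,im=d["K"],d["T"],d["im"];H=hsv(im);z=get_tcp_pos()[2]+.019
print(get_tcp_pos())
for n,(x0,x1,y0,y1),zz in(("held",(275,350,60,100),z),("fit",(115,175,80,112),.07)):
    v,u=np.nonzero(cv2.inRange(H[y0:y1,x0:x1],(15,110,60),(30,255,255)));u+=x0;v+=y0
    print(n,u.min(),u.max(),v.min(),v.max(),ray(K,T,[[(u.min()+u.max())/2,v.mean()]],zz))
print("shaft",ray(K,T,[[311.5,40],[311.5,220]],z))
print("prongs",ray(K,T,[[279,65],[338,65],[100,65],[160,65]],.088))
# predicted pixels of slot points & prong tips
m=np.array([.6315,.0273]);ax=np.array([np.cos(1.565),np.sin(1.565)]);
p=[[*(m+.104*ax+np.array([dx,0])),.086] for dx in(-.012,.012)]
print(proj(K,T,p)); print("shaft tip expected",proj(K,T,[[*(m+.114*ax),z],[*(m+.086*ax),z]]))
```

```text
[0.63216632 0.02731033 0.10086806]
held 282 340 67 95 [[0.63308944 0.121575  ]]
fit 121 167 86 105 [[0.55570502 0.12044754]]
shaft [[0.63332287 0.13404181]
 [0.63301175 0.07288892]]
prongs [[0.61996971 0.13071563]
 [0.64424019 0.13059504]
 [0.54637626 0.13108129]
 [0.57103764 0.13095875]]
[[279.65742774  64.16196381]
 [337.3768893   63.84949669]]
shaft tip expected [[307.81338825  15.29926733]
 [307.97922614 106.40970355]]
```

Run:
```python
from h import *
X,Y=.6311,.0262
print(movel([X,Y,.068],v=.06,until_force=12),get_tcp_pos(),get_ft_force())
print(movel([X,Y,.047],v=.025,until_force=8),get_tcp_pos(),get_ft_force(),get_ft_torque(),get_time())
K,T,im=cam("side"); cv2.imwrite("pics/seat.png",cv2.resize(im[180:320,270:420],None,fx=4,fy=4,interpolation=2)[:,:,::-1])
```

```text
False [0.63111464 0.02618669 0.06776877] [-0.18535747 -0.12254886 -3.35541849]
True [0.63097719 0.02618561 0.05129927] [-1.45843372  0.24893424  6.02296722] [-0.07895005  0.25856714 -0.05123475] 12.275
```

View pics/seat.png

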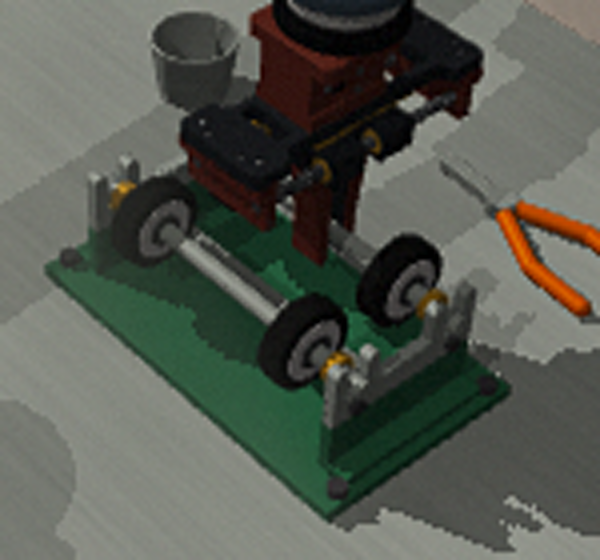

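Contact came at TCP z = 0.0513, the seated height, and the near end sits down in its fork. Releasing it, then checking from above and looking at the tube.

Run:
```python
from h import *
command_gripper(.6); print(get_finger_force(),get_tcp_pos())
x,y,_=get_tcp_pos(); movel([.6311,.0262,.20],v=.2)
movej(bestj((.64,0.0,.30),1.565+np.pi/2))
K,T,im=cam("wrist"); cv2.imwrite("pics/seated.png",im[30:300,180:380][:,:,::-1]); np.savez("seated.npz",K=K,T=T,im=im)
H=hsv(im)
v,u=np.nonzero(cv2.inRange(H[40:310,270:340],(15,110,60),(30,255,255)));u+=270;v+=40
for s in(v<150,v>=150): print(len(u[s]),ray(K,T,[[(u[s].min()+u[s].max())/2,v[s].mean()]],.07))
K,T,im=cam("top"); P=ray(K,T,[[457,192],[508,330]],.04); m=P.mean(0); a=np.arctan2(*(P[0]-P[1])[::-1]); print("tube",m,a)
movej(bestj((*m,.28),a+np.pi/2)); print(get_joint_pos(),get_time())
K,T,im=cam("wrist"); cv2.imwrite("pics/w_tube.png",im[:,:,::-1]); np.savez("tube.npz",K=K,T=T,im=im)
s=cv2.imread("pics/seated.png"); h=np.zeros((480,800-640,3),np.uint8); s=cv2.resize(s,(356,480)); t=cv2.resize(cv2.imread("pics/w_tube.png"),(440,330)); o=np.zeros((480,796,3),np.uint8);o[:,:356]=s;o[:330,356:]=t;cv2.imwrite("pics/both.png",o)
```

```text
0.0 [0.62981708 0.02617779 0.05013149]
203 [[0.63148001 0.12031076]]
151 [[ 0.63065588 -0.06575254]]
tube [ 0.49800801 -0.31661222] 0.30873258216797883
[-5.85138480e-01  3.11980729e-01  1.65547973e+00  3.41642753e-04
  1.17432146e+00  6.75041351e-01] 15.9333
```

View pics/both.png

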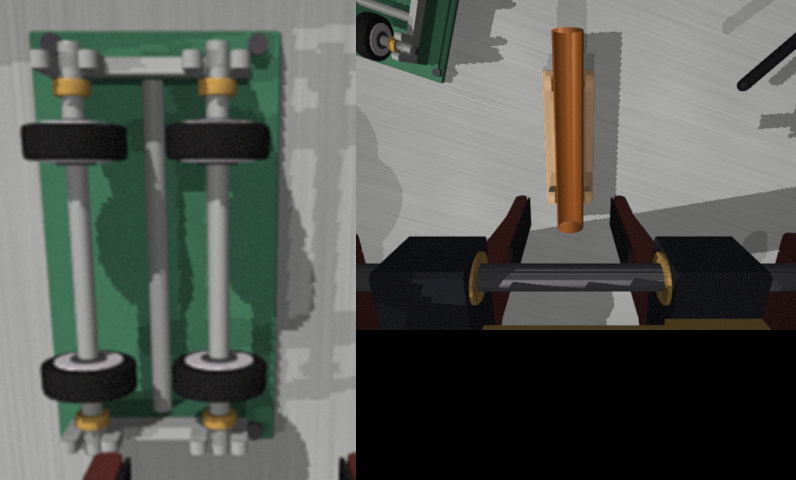

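The roller sits home in both forks, with its collars level with the fitted ones. The tube is clear in the wrist view. Measuring it now, then grasping.

Run:
```python
from h import *
d=np.load("tube.npz");K,T,im=d["K"],d["T"],d["im"];H=hsv(im)
m=cv2.inRange(H,(4,170,50),(16,255,255));m[:,:270]=0;m[:,350:]=0;m[345:]=0
m=cv2.morphologyEx(m,cv2.MORPH_OPEN,np.ones((9,9)))
c=big(m);print(c.min(0),c.max(0))
rows=range(c[:,1].min()+20,c[:,1].max()-25,10)
mid=[[c[abs(c[:,1]-r)<1][:,0].min()/2+c[abs(c[:,1]-r)<1][:,0].max()/2,r] for r in rows]
P=ray(K,T,mid,.038);vx,vy,x0,y0=cv2.fitLine(P.astype(np.float32),cv2.DIST_HUBER,0,1e-4,1e-4).ravel()
E=np.r_[ray(K,T,[[mid[0][0],c[:,1].min()]],.056),ray(K,T,[[mid[-1][0],c[:,1].max()]],.030)]
u=np.array([vx,vy]);L=(E-[x0,y0])@u;cen=np.array([x0,y0])+u*L.mean();a=np.arctan2(vy,vx)
print("len",abs(L[0]-L[1]),cen,a, "res",np.abs((P-[x0,y0])@[-vy,vx]).max())
np.savez("tp.npz",cen=cen,a=a)
```

```text
[286  45] [329 337]
len 0.3108402935460526 [ 0.49111081 -0.31643568] 0.32530642 res 0.005113117285908492
```

Run:
```python
from h import *
d=np.load("tube.npz");K,T,im=d["K"],d["T"],d["im"];H=hsv(im)
for r in range(60,320,20):
    s=H[r,270:350].astype(int); k=np.nonzero((s[:,0]<17)&(s[:,1]>170))[0]+270; print(r,k.min(),k.max(),ray(K,T,[[(k.min()+k.max())/2,r]],.038).round(4)[0])
print(H[180,275:345:4].tolist())
```

```text
60 286 329 [ 0.6293 -0.2702]
80 286 329 [ 0.6125 -0.2755]
100 287 329 [ 0.5954 -0.2814]
120 287 329 [ 0.5777 -0.2871]
140 288 329 [ 0.5596 -0.2934]
160 289 329 [ 0.541  -0.2999]
180 289 329 [ 0.5217 -0.306 ]
200 290 329 [ 0.502  -0.3129]
220 290 329 [ 0.4815 -0.3194]
240 291 329 [ 0.4605 -0.3267]
260 291 329 [ 0.4386 -0.3337]
280 292 329 [ 0.4163 -0.3415]
300 293 328 [ 0.393  -0.3489]
[[16, 97, 198], [16, 101, 190], [16, 100, 187], [15, 95, 187], [12, 191, 84], [12, 214, 87], [12, 175, 109], [12, 182, 118], [12, 188, 137], [12, 187, 143], [13, 179, 160], [12, 198, 148], [12, 193, 132], [13, 217, 108], [14, 92, 100], [17, 97, 123], [16, 96, 122], [16, 96, 125]]
```

Run:
```python
from h import *
c=[.491,-.3163];a=.3215
command_gripper(1.0)
movej(bestj((*c,.13),a+np.pi/2)); movel([*c,.0195],v=.08)
command_gripper(0.0); print(get_grip_width(),get_finger_force(),get_tcp_pos())
movel([*c,.25],v=.15); print(get_ft_force(),get_grip_width())
movej(bestj((.5931,.0270,.25),1.565+np.pi/2)); movel([.5931,.0270,.13],v=.12)
print(get_tcp_pos(),get_time())
K,T,im=cam("wrist"); cv2.imwrite("pics/tubeheld.png",im[:,:,::-1]); np.savez("th.npz",K=K,T=T,im=im)
```

```text
0.4952651635518998 29.999695122241974 [ 0.49095842 -0.31622953  0.0195073 ]
[ 0.01162762  0.54261712 -2.41002325] 0.4959344967229846
[0.59373251 0.02695664 0.13075848] 23.8167
```

View pics/tubeheld.png

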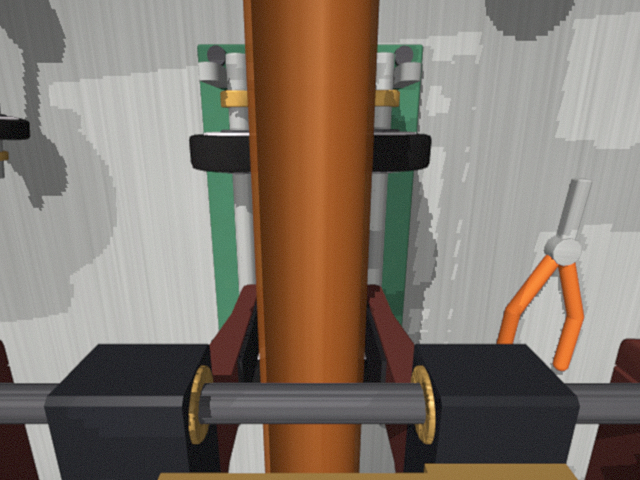

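The tube, at cols 250–376, is centred over the wheels, which span 191–431 at row 150. Lowering it gently.

Run:
```python
from h import *
c=[.5929,.0270]
print(movel([*c,.092],v=.06,until_force=8),get_tcp_pos())
print(movel([*c,.0805],v=.015,until_force=4),get_tcp_pos(),get_ft_force())
wait(.3);print(get_tcp_pos(),get_ft_force(),get_time())
```

```text
False [0.59302688 0.02701936 0.09195905]
True [0.59304436 0.02696565 0.08349194] [ 0.08392912 -0.65539404  3.5301402 ]
[0.59306062 0.02696313 0.08346259] [ 0.65097565 -0.97554075  5.20426537] 25.5333
```

Contact came at TCP z = 0.0835, exactly the expected height. Releasing.

Run:
```python
from h import *
command_gripper(.75); print(get_finger_force(),get_tcp_pos())
movel([.5929,.0270,.25],v=.12)
movej(bestj((.50,.10,.36),1.565+np.pi/2)); wait(.5)
K,T,im=cam("side"); s=cv2.resize(im[150:330,270:450],(540,540))
K,T,t=cam("top"); t2=t[160:280,230:400]; o=np.zeros((540,800,3),np.uint8);o[:,:540]=s;o[:184,540:]=cv2.resize(t2,(260,184))
cv2.imwrite("pics/final.png",o[:,:,::-1]); print(get_time())
```

```text
0.0 [0.59209185 0.0269964  0.08269003]
28.925
```

View pics/final.png

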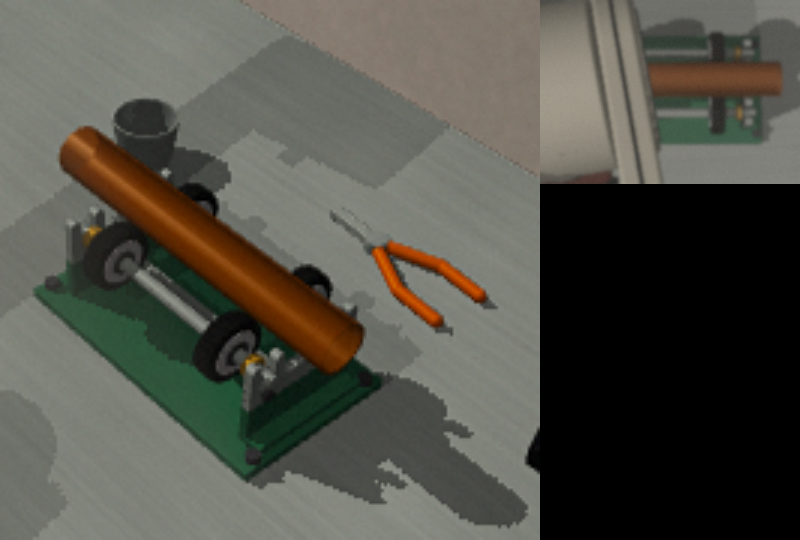

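The tube rests on all four wheels, overhanging the stand evenly at both ends. The arm is clear, so I'm handing in.

```bash
python3 -c "
from station import *
print(job_done())"
```

```text
the job is handed in; nothing more can be done
None
```

The job is handed in at about 29 s of the 67 s allowed: the roller is seated in both slots and released, the tube rests centred on all four wheels and is released, and I saw no contact with the burner, cup or pliers; no verdict came back.

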